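# Make up the injector overhaul kit

## Robot

A 7-joint arm with a two-finger parallel gripper is mounted at the origin on the work surface. World frame = base frame: x ahead of the robot, y to its left, z up, the work surface at z = 0. Lengths are in m, angles in rad, forces in N, time in s.
With the tool pointing down it reaches from about 0.425 to 0.95 m from the base axis. Payload 16.7 kg.
Tool frame: the origin (TCP) lies at the very end of the fingers, on their centre line; the grasp point (between the pads) lies 19 mm behind it; z points along the fingers, y is the line along which they close (so a half turn about z gives the same grasp; the last joint's range is limited). The gripper opens to 94 mm and grips with 3 to 60 N. Pads are 16 mm wide; open, the fingers measure 119 mm over their backs; the gripper's body (75 mm by 177 mm) begins 78 mm behind the grasp point.
Start: joints at [1.157, 0.426, 0.074, 1.606, -0.034, 1.111, -0.067], TCP at [0.177, -0.651, 0.205] pointing down, gripper open.
Joint ranges: [-2.85, 2.85], [-0.5, 2.14], [-1.23, 1.37], [0.21, 2.46], [-1.02, 4.16], [0.16, 2.05], [-2.73, 2.73]. Speed limits (rad/s): [1.89, 1.89, 2.39, 2.39, 3.01, 3.01, 3.01].

## Interface

Orientations are given as a rotation vector (axis times angle).
In Python, from workcell import arm gives the robot as it stands.
- The arm moves only by the shell command python3 -m handwheel 'ROWS'. ROWS is JSON, a list of rows, each an object with "offset": the shift along the tool's x, y, z in mm, a list of three; "twist": the turn, a rotation vector about the tool's x, y, z in rad, a list of three; "grip": the opening, from 0 (shut) to 1 (fully open). A call has 1 to 20 rows; each row shifts and turns the commanded pose from where the row before left it, along the tool's axes as they then stand; what a row does not reach is not made up. A row lasts 1/12 s, in which the tool goes at most 41.7 mm and 7.16 degrees, less where a joint would pass 70% of its speed; a pose out of reach is approached as far as the arm can. A call is refused whole if a number of a shift passes 41.7 or a number of a turn 0.125, either way. A call with a gripper value outside its range is refused whole. The fingers move at their own pace and stop on an object; the grip force is fixed at half the most. Time passes only in rows, so rows that do not move let the fingers close. It gives the time, the measured TCP pose, the force, the opening and the grip force at its end, in the units of the state.
- arm.read_state(): the state, without advancing time (a new reading comes with each control period).
- arm.camera(name): name is "side" or "top" or "wrist"; returns a dict with "image" (384x512x3 uint8, red, green, blue), "fx", "fy", "cx", "cy" (pixels), "R" (3x3) and "t" (3): a world point X has camera coordinates R X + t; the wrist camera has in their place "hand_eye" (4x4, takes a point from camera to tool coordinates, whose origin is the TCP and whose axes are the flange's). Camera axes: x right, y down, z forward; pixel columns grow to the right and rows downward; lengths in m; the calibration is good to about 2 mm. A picture is of the moment at which its call begins: read the wrist's pose just before it. There is no depth.
- arm.hand_in(): hands the job in; it is judged then, once.
The state is a dict: "t": time; "qpos": joint angles; "qvel": joint speeds; "tau": joint torques, N m; "ee_pos": TCP position; "tool_rot": TCP orientation; "contact_force": force on the tool from outside, world axes, zero at the start; "moment": the same for the moment, N m; "finger_gap": finger opening in m; "gripper_force": force on a finger pad.
Only numpy, scipy, OpenCV 4.12 (cv2) and the standard library are available. Lean on these libraries where they do the work, as an engineer would, in place of code of your own. Each camera call takes 0.05 s, during which the arm holds its last target. There are 200 camera calls.

## Task

Make up the kit tray for one injector overhaul: the spanner that lies across the green dish goes flat into the tray's long slot, the solenoid from under it stands in the white nest, the bright new nozzle stands tip up in the blue nest and the bright new nozzle nut stands in the yellow nest. Set each one down in its place without dropping it, and leave the rusty old nozzle and the rusty old nut standing where they are.

Things in the scene. Friction and masses are not known exactly. Their poses are not given: they have to be found in the camera images.
- spanner: bright chrome spanner, 197 mm long, lying flat across the rim of the green dish (48 mm high). Origin mid-length on its flat underside, near the centre of mass; x along it (open jaw at +x, ring at -x), z up. Shank 13 mm wide, 6 mm thick, from x = -70 to +56 mm; ring head 25 mm wide, 8 thick; jaw head 32 mm wide, 7 thick. Loose, 110 g
- solenoid: injector solenoid: steel cylinder 34 mm wide, 20 high, black cap 31 mm wide up to 34; black plug (16 mm wide, 19 to 33 mm up) juts along +x to 40 mm. Origin on the axis at the underside. Loose, 120 g. Stands on the floor (3 mm up) of the round green fixed dish: 150 mm wide, 48 high, wall 3, inside 144 mm narrowing to 118 at the floor, centred within 12 mm of it, so under the spanner
- nozzle: new injector nozzle, bright steel, standing on the bench tip up: collar 22 mm in diameter and 25 mm high, then a 12 mm shaft tapering to a tip at 58 mm. Origin at the centre of its underside, z up its axis. Loose, about 80 g
- nut: new nozzle nut, bright steel, standing on the bench: 32 mm in diameter up to 34 mm, with a hexagon 32 mm across flats (37 mm over corners) on its lowest 9 mm, and a neck 23 mm in diameter up to 47 mm. Origin at the centre of its underside, z up its axis. Loose, about 130 g
- old_nozzle: old nozzle, rusty brown with a sooty dark tip, standing on the bench; same shape, size and origin as the new nozzle. To be left where it is
- old_nut: old nozzle nut, rusty brown, standing on the bench; same shape, size and origin as the new nut. To be left where it is
- tray: flat mid-grey kit tray, fixed, 230 mm (x) by 160 (y), 14 high, walls and floor 4 mm. Origin at the centre of its underside. A rib along x at y = +6 mm parts it: on the -y side the spanner's long dark-lined slot, 222 by 80 mm inside, centred at (0, -36) mm; on the +y side three nests in a row, at y = +42 mm and x = -72, 0, +72 mm, in any order
- nest_nozzle: blue nest for the nozzle, fixed in the tray: square block 66 by 66 mm, 9 mm high, with a round pocket 38 mm wide and 6 mm deep. Origin at the centre of its underside, 4 mm above the bench; the pocket's floor is 3 mm above the origin
- nest_nut: yellow nest for the nozzle nut, fixed in the tray: square block 66 by 66 mm, 9 mm high, with a round pocket 52 mm wide and 6 mm deep. Origin and floor as for the blue nest
- nest_solenoid: white nest for the solenoid, fixed in the tray: square block 66 by 66 mm, 9 mm high, with a square pocket 50 by 50 mm and 6 mm deep; the plug connector passes over its rim, in any direction. Origin and floor as for the blue nest
Mind the look-alikes: they are no part of the job. Leave any turquoise look-alike of the nut alone.

How it is judged:
At the end, for the whole second after the job is handed in: Nozzle, nut and solenoid stand on the floors of the blue, yellow and white nests (within 13 mm of centre, upright to 0.12 rad); the spanner lies flat in the long slot (18 mm along, 26 mm across, 0.3 rad); old nozzle and nut upright within 20 mm of their start; all released and at rest (z of nozzle in the frame of nest_nozzle between -0.003 and 0.006 m and horizontal distance between nozzle and nest_nozzle below 0.013 m and angle between each of nozzle, nut, solenoid, old_nozzle, old_nut's own z axis and vertical below 0.12 rad and z of nut in the frame of nest_nut between -0.003 and 0.006 m and horizontal distance between nut and nest_nut below 0.013 m and z of solenoid in the frame of nest_solenoid between -0.003 and 0.006 m and horizontal distance between solenoid and nest_solenoid below 0.013 m and x of spanner in the frame of tray between -0.018 and 0.018 m and y of spanner in the frame of tray between -0.062 and -0.01 m and z of spanner in the frame of tray below 0.008 m and angle between the x axis of spanner and the x axis of tray, either way round below 0.3 rad and angle between spanner's own z axis and vertical below 0.06 rad and distance of each of old_nozzle, old_nut from where it was at the start of the episode below 0.02 m and linear speed of each of nozzle, nut, solenoid, spanner below 0.02 m/s and angular speed of each of nozzle, nut, solenoid, spanner below 0.3 rad/s); the robot touches nothing.
It fails at once if the old nozzle or the old nut is moved by more than 25 mm or knocked over (distance of any of old_nozzle, old_nut from where it was at the start of the episode above 0.025 m or angle between any of old_nozzle, old_nut's own z axis and vertical above 0.4 rad).
It fails at once if the nozzle is dropped (falls free at more than 0.7 m/s, a fall of about 25 mm) (linear speed of nozzle above 0.7 m/s and contact force between nozzle and the fingers below 0.05 N).
It fails at once if the nut is dropped (falls free at more than 0.7 m/s, a fall of about 25 mm) (linear speed of nut above 0.7 m/s and contact force between nut and the fingers below 0.05 N).
It fails at once if the solenoid is dropped (falls free at more than 0.7 m/s, a fall of about 25 mm) (linear speed of solenoid above 0.7 m/s and contact force between solenoid and the fingers below 0.05 N).
It fails at once if the spanner is dropped (falls free at more than 0.7 m/s, a fall of about 25 mm) (linear speed of spanner above 0.7 m/s and contact force between spanner and the fingers below 0.05 N).
It also fails if it takes over 102 s, if anything falls off the work surface, if the arm or the gripper's body presses on something with over 40 N, if the wrist force passes 120 N, or if a joint passes its speed limit or range.

## Working session

There is one attempt and no reset: what is moved stays moved. The work goes in short steps, Python scripts to look and compute and a shell command to move; the robot and the scene stay as the last step left them, time stands still between calls to the robot, and variables do not carry over. Pictures are saved under pics/ and viewed, at most 15 in all, crops included, and the job is handed in when it is done.

```bash
mkdir -p pics; ls; python3 - <<'E'
from workcell import arm
import cv2,pickle
s=arm.read_state(); print(s)
d={}
for n in("top","side"):
    c=arm.camera(n); d[n]=c
    cv2.imwrite(f"pics/{n}0.png",cv2.resize(c["image"][:,:,::-1],None,fx=1.5,fy=1.5,interpolation=cv2.INTER_CUBIC))
    print(n,c["fx"],c["cx"],c["cy"],c["R"],c["t"])
pickle.dump(d,open("cams.pkl","wb"))
E
```

```text
pics
{'t': 0.0, 'qpos': array([ 1.15651962,  0.42673491,  0.07383107,  1.6065613 , -0.03413908,
        1.11083871, -0.06705774]), 'qvel': array([-0.00107397,  0.00155142,  0.00103992, -0.00201738, -0.00133496,
       -0.00061849,  0.00071998]), 'tau': array([ 2.22446863e-05, -9.35817719e+01,  3.66676815e+00, -4.54201770e+01,
       -4.89521411e-02,  1.99359516e-02,  8.93395463e-05]), 'ee_pos': array([ 0.17652663, -0.65106273,  0.20479325]), 'tool_rot': array([-3.11284548e+00, -4.14549163e-01,  3.45930512e-04]), 'contact_force': array([-0.14883967, -0.27863072,  0.07411484]), 'moment': array([-0.05460946,  0.0419229 , -0.02403464]), 'gripper_force': 0.0, 'finger_gap': 0.09402462283418521}
top 461.3382900995241 249.02133468619851 189.39642878001092 [[-0.00737766 -0.99982864  0.01697829]
 [-0.99651651  0.00594066 -0.08318383]
 [ 0.08306871 -0.01753284 -0.99638958]] [-0.00469354  0.5751308   1.17865923]
side 488.76303260148507 259.77090744706516 188.2981885493002 [[-0.98057836 -0.19507919 -0.02025308]
 [-0.10073048  0.58953355 -0.80143844]
 [ 0.16828383 -0.78383308 -0.59773426]] [0.55784685 0.09840046 1.15960054]
```

View pics/top0.png

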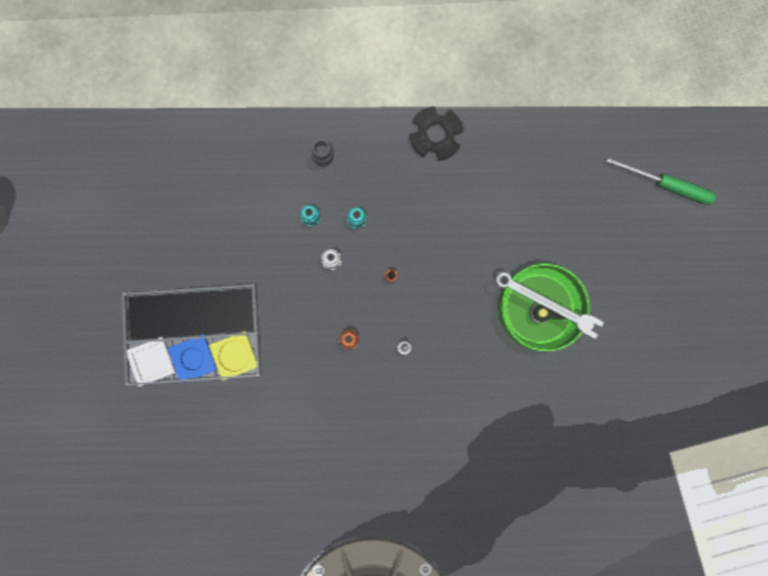

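View pics/side0.png

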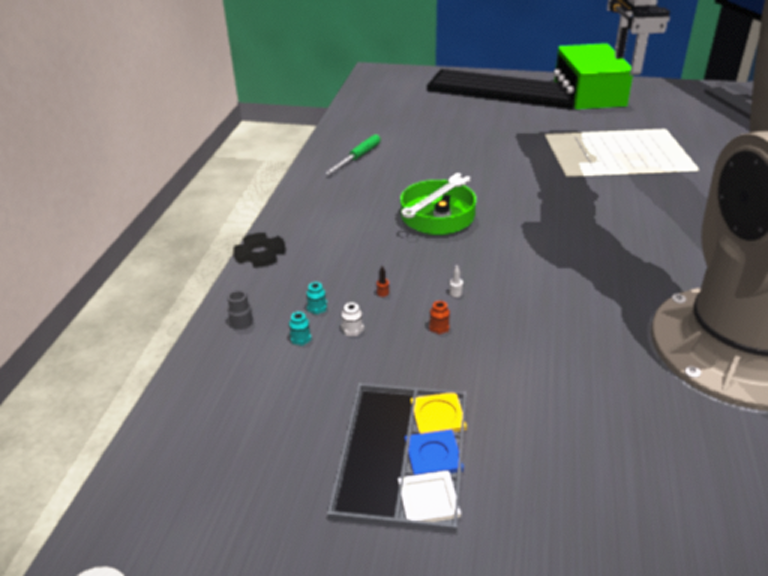

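The top view (at 1.5x) shows three nut-shaped groups. The bright nut is at (331,259). Not wanted are the turquoise pair at (310,214) and (357,216), the rusty nut at (348,339) and the dark grey one at (322,152). The bright nozzle is at (404,347) and the rusty one at (391,275). The dish is at (545,307) with the spanner's ring at (503,280) and its jaw at (592,326). In the tray, white is at (150,361), blue at (192,358) and yellow at (234,355). I'll confirm these in an enlarged crop.

```bash
cat > h.py <<'E'
import numpy as np,cv2,pickle
from scipy.spatial.transform import Rotation as Ro
d=pickle.load(open("cams.pkl","rb"))
def ray(c,u,v): # u,v in native px
    K=np.array([(u-c["cx"])/c["fx"],(v-c["cy"])/c["fy"],1.]); R=np.array(c["R"]); return -R.T@c["t"],R.T@K
def onz(c,u,v,z):
    o,r=ray(c,u,v); return o+r*(z-o[2])/r[2]
def proj(c,X):
    p=np.array(c["R"])@X+c["t"]; return c["fx"]*p[0]/p[2]+c["cx"],c["fy"]*p[1]/p[2]+c["cy"]
def tri(u1,v1,u2,v2):
    o1,r1=ray(d["top"],u1,v1);o2,r2=ray(d["side"],u2,v2)
    s=np.linalg.lstsq(np.c_[r1,-r2],o2-o1,rcond=None)[0]
    return (o1+r1*s[0]+o2+r2*s[1])/2, np.linalg.norm(o1+r1*s[0]-o2-r2*s[1])
E
python3 - <<'E'
from h import *
im=d["top"]["image"][:,:,::-1]
cr=lambda a,b,c,e,w,h:cv2.resize(im[b:e,a:c],(w,h),interpolation=cv2.INTER_CUBIC)
A=cr(200,130,290,245,450,575); B=cr(325,170,410,240,340,280); C=cr(78,185,178,260,340,255)
o=np.zeros((575,800,3),np.uint8);o[:,:450]=A;o[:280,455:795]=B;o[290:545,455:795]=C
cv2.imwrite("pics/crop1.png",o)
E
```

```text
(no output)
```

View pics/crop1.png

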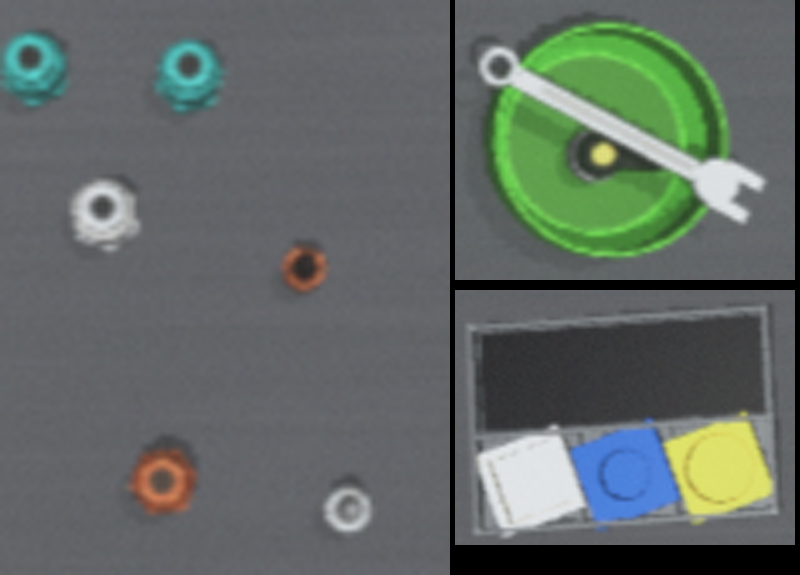

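```bash
python3 - <<'E'
from h import *
np.set_printoptions(precision=4,suppress=True)
c=d["top"]
A=lambda u,v:((u+.5)/5-.5+200,(v+.5)/5-.5+130)
B=lambda u,v:((u-455+.5)/4-.5+325,(v+.5)/4-.5+170)
C=lambda u,v:((u-455+.5)/3.4-.5+78,(v-290+.5)/3.4-.5+185)
S=lambda u,v:((u+.5)/1.5-.5,(v+.5)/1.5-.5)
P={}
for n,f,u,v,z in[("nut",A,102,206,.047),("nozzle",A,348,509,.025),("oldnoz",A,304,270,.025),("oldnut",A,163,481,.047),
 ("ring",B,499,67,.056),("jawtips",B,754,198,.055),("shankmid",B,607,123,.054),("sol",B,603,154,.036),("dish",B,609,140,.048),
 ("t1",C,468,325,.014),("t2",C,768,306,.014),("t3",C,777,513,.014),("t4",C,476,534,.014),("blue",C,625,475,.013),("yellow",C,720,467,.013),("white",C,531,481,.013)]:
    P[n]=onz(c,*f(u,v),z); print(n,P[n][:2],"r",np.linalg.norm(P[n][:2]))
t=np.mean([P[k] for k in("t1","t2","t3","t4")],0); tx=(P["t1"]-P["t2"])+(P["t4"]-P["t3"]); a=np.arctan2(tx[1],tx[0])
print("tray",t,a,"len",np.linalg.norm(tx)/2)
R=np.array([[np.cos(a),-np.sin(a)],[np.sin(a),np.cos(a)]])
print("slot",t[:2]+R@[0,-.036]); 
for n,x in(("white",.072),("blue",0),("yellow",-.072)): print(n,t[:2]+R@[x,.042])
sp=P["jawtips"]-P["ring"]; print("spanner ang",np.arctan2(sp[1],sp[0]),np.linalg.norm(sp))
print("sidechecks: nut",tri(*A(102,206),*S(352,308)),"noz tip",tri(*A(351,507),*S(457,268)),"ring",tri(*B(499,67),*S(408,211)),"sol",tri(*B(603,154),*S(443,205)))
s=__import__('workcell').arm.read_state(); print(Ro.from_rotvec(s["tool_rot"]).as_matrix())
c2=d["side"]; print(proj(c2,np.r_[P["nut"][:2],.047]))
print(__import__('workcell').arm.camera("wrist")["hand_eye"])
E
```

```text
nut [0.6214 0.0659] r 0.6249204445157595
nozzle [ 0.4657 -0.0599] r 0.46949320611723583
oldnoz [ 0.59   -0.0383] r 0.5912417370493278
oldnut [0.4807 0.0353] r 0.4819839441179184
ring [ 0.5788 -0.2286] r 0.6223385115603222
jawtips [ 0.4945 -0.3894] r 0.6293556748592927
shankmid [ 0.5428 -0.2972] r 0.6188418489394463
sol [ 0.5238 -0.2988] r 0.6030589042072582
dish [ 0.5322 -0.2998] r 0.6108680793803332
t1 [0.564  0.4287] r 0.7084680426092375
t2 [0.5773 0.1992] r 0.6106789648039321
t3 [0.4188 0.1913] r 0.4604288153869365
t4 [0.4049 0.4191] r 0.5827173362612906
blue [0.4485 0.3073] r 0.5437189123840027
yellow [0.454  0.2351] r 0.5113015246644297
white [0.4445 0.3786] r 0.5839285734254513
tray [0.4912 0.3096 0.014 ] 1.6302582138012052 len 0.2290918487788991
slot [0.5272 0.3117]
white [0.445 0.379]
blue [0.4493 0.3071]
yellow [0.4536 0.2352]
spanner ang -2.0541416254639246 0.1815406822700416
sidechecks: nut (array([0.6198, 0.0657, 0.0424]), np.float64(0.004454169774456075)) noz tip (array([ 0.4648, -0.0601,  0.0516]), np.float64(0.0040851549915078824)) ring (array([ 0.5786, -0.2293,  0.0529]), np.float64(0.0010353235810592477)) sol (array([ 0.522 , -0.3007,  0.0298]), np.float64(0.004153354986892332))
[[ 0.9652  0.2617 -0.0004]
 [ 0.2617 -0.9652  0.0011]
 [-0.0001 -0.0012 -1.    ]]
(np.float64(232.81277215106556), np.float64(203.56193674878983))
[[-0.0004 -0.9681 -0.2505  0.0719]
 [ 1.     -0.0005  0.0002  0.0002]
 [-0.0004 -0.2505  0.9681 -0.1787]
 [ 0.      0.      0.      1.    ]]
```

The crop confirms them. The bright nut, with a white neck ring, is at crop (102,206). The bright nozzle is at (348,509) and the rusty ones are at (163,481) and (304,268). The spanner runs from its ring at (499,67) to its jaw tips at (754,198), with the solenoid under it at (603,154).

I'll start with the spanner, hovering above it for a wrist view.

```bash
cat > go.py <<'E'
import sys
from h import *
from workcell import arm
def rep(x,y,z,psi):
    s=arm.read_state(); R=Ro.from_rotvec(s["tool_rot"]).as_matrix()
    p0=np.arctan2(R[1,0],R[0,0]); dp=(psi-p0+np.pi/2)%np.pi-np.pi/2
    o=R.T@(np.array([x,y,z])-s["ee_pos"])*1e3
    tilt=R.T@np.array([0,0,-1.])   # where straight down lies in tool axes
    fix=np.cross([0,0,1.],tilt)
    print("t %.1f pos"%s["t"],s["ee_pos"].round(4),"psi %.3f gap %.4f"%(p0,s["finger_gap"]),"F",s["contact_force"].round(1),"| offset mm",o.round(1),"twist z %.3f"%-dp,"tiltfix",fix.round(3),"rows@30: %.1f"%(np.linalg.norm(o)/30))
if __name__=="__main__": rep(*map(float,sys.argv[1:5]))
E
python3 -m handwheel '[{"offset":[31,-17,2],"twist":[0,0,0],"grip":0.5},{"offset":[31,-17,2],"twist":[0,0,0],"grip":0.5},{"offset":[31,-17,0],"twist":[0,0,0],"grip":0.5},{"offset":[31,-17,0],"twist":[0,0,0],"grip":0.5},{"offset":[31,-17,0],"twist":[0,0,0],"grip":0.5},{"offset":[31,-17,0],"twist":[0,0,0],"grip":0.5},{"offset":[31,-17,0],"twist":[0,0,0],"grip":0.5},{"offset":[31,-17,0],"twist":[0,0,0],"grip":0.5},{"offset":[31,-17,0],"twist":[0,0,0],"grip":0.5},{"offset":[31,-17,0],"twist":[0,0,0],"grip":0.5},{"offset":[31,-17,0],"twist":[0,0,0],"grip":0.5},{"offset":[31,-17,0],"twist":[0,0,0],"grip":0.5},{"offset":[31,-17,0],"twist":[0,0,0],"grip":0.5},{"offset":[31,-17,0],"twist":[0,0,0],"grip":0.5},{"offset":[0,0,0],"twist":[0,0,-0.12],"grip":0.5},{"offset":[0,0,0],"twist":[0,0,-0.12],"grip":0.5},{"offset":[0,0,0],"twist":[0,0,-0.12],"grip":0.5},{"offset":[0,0,0],"twist":[0,0,-0.12],"grip":0.5},{"offset":[0,0,0],"twist":[0,0,-0.12],"grip":0.5},{"offset":[0,0,0],"twist":[0,0,-0.12],"grip":0.5}]'
python3 go.py .5395 -.3035 .20 1.087
```

```text
t: 1.82
ee_pos: [0.5331, -0.3081, 0.2013]
tool_rot: [-2.764, -1.493, 0.0]
contact_force: [-0.6, 0.9, 0.2]
finger_gap: 0.047
gripper_force: 0.0
t 1.8 pos [ 0.5331 -0.3081  0.2013] psi 0.991 gap 0.0470 F [-0.6  0.9  0.2] | offset mm [7.3 2.8 1.3] twist z -0.096 tiltfix [-0.  0.  0.] rows@30: 0.3
```

```bash
python3 -m handwheel '[{"offset":[7,3,0],"twist":[0,0,-0.1],"grip":0.5},{"offset":[0,0,0],"twist":[0,0,0],"grip":0.5},{"offset":[0,0,0],"twist":[0,0,0],"grip":0.5}]'
cat >> h.py <<'E'
def wrist(arm,png=None,sc=1.5):
    s=arm.read_state(); c=dict(arm.camera("wrist")); T=np.eye(4);T[:3,:3]=Ro.from_rotvec(s["tool_rot"]).as_matrix();T[:3,3]=s["ee_pos"]
    M=np.linalg.inv(T@np.array(c["hand_eye"])); c["R"]=M[:3,:3];c["t"]=M[:3,3]
    if png: cv2.imwrite(png,cv2.resize(c["image"][:,:,::-1],None,fx=sc,fy=sc,interpolation=cv2.INTER_CUBIC)); pickle.dump(c,open(png[:-3]+"pkl","wb"))
    return c
E
python3 - <<'E'
from h import *
from workcell import arm
c=wrist(arm,"pics/w1.png")
print(c["fx"])
E
```

```text
t: 2.07
ee_pos: [0.5395, -0.3039, 0.2012]
tool_rot: [-2.693, -1.617, -0.0]
contact_force: [-1.0, -0.2, -0.4]
finger_gap: 0.0468
gripper_force: 0.0
343.4191974601425
```

View pics/w1.png

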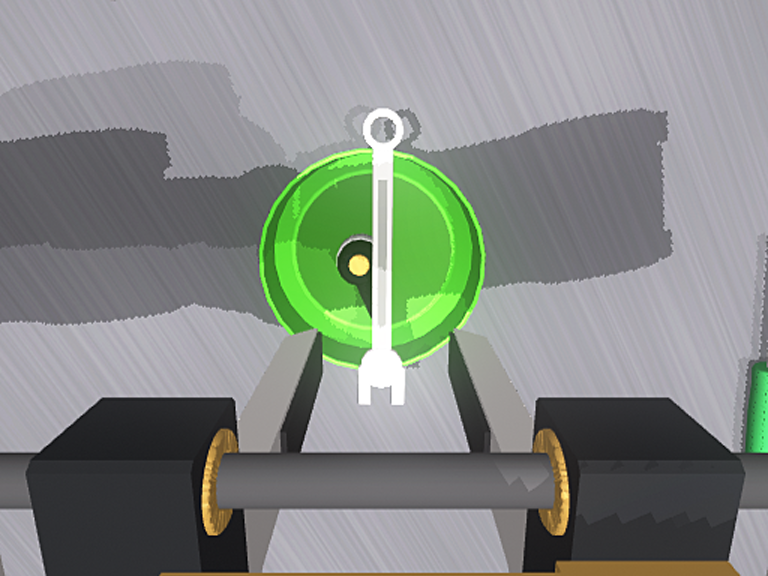

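The wrist view shows the spanner's ring at (383,129) and its jaw tips at (382,403). The solenoid cap is at (359,265), and its plug points towards (373,310), under the shank.

```bash
python3 - <<'E'
from h import *
c=pickle.load(open("pics/w1.pkl","rb")); W=lambda u,v,z:onz(c,(u+.5)/1.5-.5,(v+.5)/1.5-.5,z)
r=W(383,129,.056);j=W(382,403,.055);u=(j-r)/np.linalg.norm(j-r);n=np.linalg.norm(j-r)
print(r,j,n,"mid",r+(j-r)*86/184.5,"ang",np.arctan2(u[1],u[0])+np.pi)
s=W(359,265,.037);p=W(373,310,.036);print("sol",s,"plug",p-s,np.arctan2(*(p-s)[1::-1]), "dish",W(372,262,.048))
E
python3 go.py .5395 -.3035 .047 1.087
```

```text
[ 0.57788712 -0.22837459  0.056     ] [ 0.49161832 -0.38845472  0.055     ] 0.18184870789468566 mid [ 0.53767511 -0.30299189  0.05553388] ang 1.0765072645767124
sol [ 0.52193316 -0.2982677   0.037     ] plug [-0.00699493 -0.03295773 -0.001     ] -1.7799324952740627 dish [ 0.53210279 -0.29866485  0.048     ]
t 2.1 pos [ 0.5394 -0.3041  0.2013] psi 1.081 gap 0.0467 F [-0.2 -1.   0.8] | offset mm [ 6.000e-01 -1.000e-01  1.543e+02] twist z -0.006 tiltfix [-0. -0.  0.] rows@30: 5.1
```

```bash
python3 -m handwheel '[{"offset":[0,0,20],"twist":[0,0,0],"grip":0.5},{"offset":[0,0,30],"twist":[0,0,0],"grip":0.5},{"offset":[0,0,30],"twist":[0,0,0],"grip":0.5},{"offset":[0,0,30],"twist":[0,0,0],"grip":0.5},{"offset":[0,0,20],"twist":[0,0,0],"grip":0.5},{"offset":[0,0,14],"twist":[0,0,0],"grip":0.5},{"offset":[0,0,10],"twist":[0,0,0],"grip":0.5},{"offset":[0,0,0],"twist":[0,0,0],"grip":0.5},{"offset":[0,0,0],"twist":[0,0,0],"grip":0},{"offset":[0,0,0],"twist":[0,0,0],"grip":0},{"offset":[0,0,0],"twist":[0,0,0],"grip":0},{"offset":[0,0,0],"twist":[0,0,0],"grip":0},{"offset":[0,0,0],"twist":[0,0,0],"grip":0},{"offset":[0,0,0],"twist":[0,0,0],"grip":0},{"offset":[0,0,0],"twist":[0,0,0],"grip":0},{"offset":[0,0,0],"twist":[0,0,0],"grip":0}]'
```

```text
t: 3.45
ee_pos: [0.5397, -0.3041, 0.048]
tool_rot: [2.691, 1.621, 0.0]
contact_force: [-1.3, 0.0, 7.1]
finger_gap: 0.0124
gripper_force: 30.0
```

```bash
python3 -m handwheel '[{"offset":[0,0,-5],"twist":[0,0,0],"grip":0},{"offset":[0,0,-12],"twist":[0,0,0],"grip":0},{"offset":[0,0,-20],"twist":[0,0,0],"grip":0},{"offset":[0,0,-20],"twist":[0,0,0],"grip":0},{"offset":[0,0,-20],"twist":[0,0,0],"grip":0},{"offset":[0,0,-15],"twist":[0,0,0],"grip":0},{"offset":[0,0,-8],"twist":[0,0,0],"grip":0},{"offset":[0,0,0],"twist":[0,0,0],"grip":0},{"offset":[0,0,0],"twist":[0,0,0],"grip":0}]'
python3 - <<'E'
from h import *
from workcell import arm
c=wrist(arm,"pics/w2.png",1.2)
E
python3 go.py .527 .312 .148 1.63
```

```text
t: 4.2
ee_pos: [0.5396, -0.304, 0.1476]
tool_rot: [2.69, 1.621, 0.0]
contact_force: [0.5, -0.2, -2.3]
finger_gap: 0.0124
gripper_force: 30.0
t 4.2 pos [ 0.5392 -0.3038  0.1469] psi 1.085 gap 0.0122 F [-0.3  0.1 -1.4] | offset mm [ 538.8 -298.5   -0.9] twist z -0.545 tiltfix [-0.001 -0.     0.   ] rows@30: 20.5
```

View pics/w2.png

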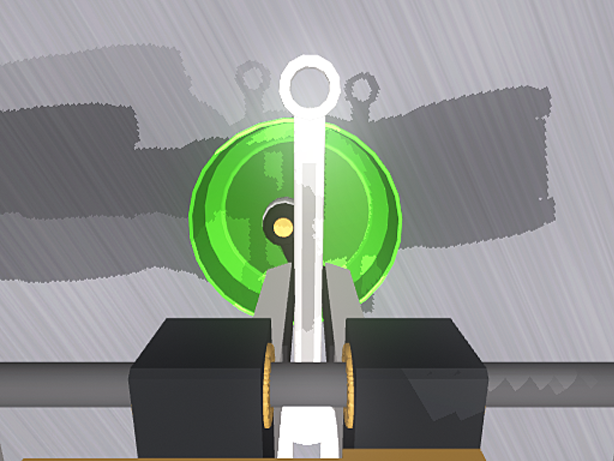

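The spanner is held level and clear of the dish, with its ring at (310,88). I'll carry it to the slot.

```bash
python3 -m handwheel '[{"offset":[12,-7,0],"twist":[0,0,0],"grip":0},{"offset":[24,-13,0],"twist":[0,0,0],"grip":0},{"offset":[27,-15,0],"twist":[0,0,0],"grip":0},{"offset":[27,-15,0],"twist":[0,0,0],"grip":0},{"offset":[27,-15,0],"twist":[0,0,0],"grip":0},{"offset":[27,-15,0],"twist":[0,0,0],"grip":0},{"offset":[27,-15,0],"twist":[0,0,0],"grip":0},{"offset":[27,-15,0],"twist":[0,0,0],"grip":0},{"offset":[27,-15,0],"twist":[0,0,0],"grip":0},{"offset":[27,-15,0],"twist":[0,0,0],"grip":0},{"offset":[27,-15,0],"twist":[0,0,0],"grip":0},{"offset":[27,-15,0],"twist":[0,0,0],"grip":0},{"offset":[27,-15,0],"twist":[0,0,0],"grip":0},{"offset":[27,-15,0],"twist":[0,0,0],"grip":0},{"offset":[27,-15,0],"twist":[0,0,0],"grip":0},{"offset":[27,-15,0],"twist":[0,0,0],"grip":0},{"offset":[27,-15,0],"twist":[0,0,0],"grip":0},{"offset":[27,-15,0],"twist":[0,0,0],"grip":0},{"offset":[27,-15,0],"twist":[0,0,0],"grip":0},{"offset":[27,-15,0],"twist":[0,0,0],"grip":0}]'
python3 -m handwheel '[{"offset":[10,-5,0],"twist":[0,0,-0.05],"grip":0},{"offset":[0,0,0],"twist":[0,0,-0.1],"grip":0},{"offset":[0,0,0],"twist":[0,0,-0.1],"grip":0},{"offset":[0,0,0],"twist":[0,0,-0.1],"grip":0},{"offset":[0,0,0],"twist":[0,0,-0.1],"grip":0},{"offset":[0,0,0],"twist":[0,0,-0.09],"grip":0},{"offset":[0,0,0],"twist":[0,0,0],"grip":0},{"offset":[0,0,0],"twist":[0,0,0],"grip":0}]'
python3 - <<'E'
from h import *
from workcell import arm
c=wrist(arm,"pics/w3.png",1.5)
E
python3 go.py .527 .312 .006 1.63
```

```text
t: 5.92
ee_pos: [0.5257, 0.2947, 0.1465]
tool_rot: [-2.69, -1.622, 0.003]
contact_force: [0.5, 0.7, -0.3]
finger_gap: 0.0127
gripper_force: 30.0
t: 6.58
ee_pos: [0.5265, 0.3043, 0.1467]
tool_rot: [-2.163, -2.277, 0.002]
contact_force: [0.5, 0.2, -1.0]
finger_gap: 0.0126
gripper_force: 30.0
t 6.6 pos [0.5267 0.3042 0.1469] psi 1.622 gap 0.0125 F [-0.4  0.  -1.3] | offset mm [  7.8   0.8 140.9] twist z -0.008 tiltfix [-0.001  0.     0.   ] rows@30: 4.7
```

View pics/w3.png

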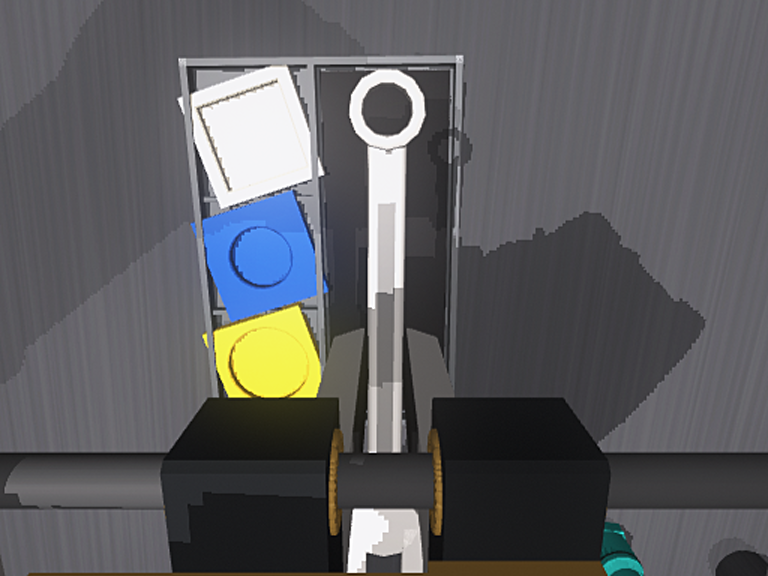

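The wrist view shows the spanner over the slot, with its ring at (387,109). The tray's far corners are at (181,61) and (462,58). White is at about (252,137), blue at (262,256) and yellow at (268,362).

```bash
python3 - <<'E'
from h import *
c=pickle.load(open("pics/w3.pkl","rb")); W=lambda u,v,z:onz(c,(u+.5)/1.5-.5,(v+.5)/1.5-.5,z).round(4)[:2]
for n,u,v,z in(("ring",387,109,.156),("white",252,137,.013),("blue",262,256,.013),("yellow",268,362,.013),("tl",181,61,.014),("tr",462,58,.014)): print(n,W(u,v,z))
tl,tr=W(181,61,.014),W(462,58,.014); e=(tr-tl)/np.linalg.norm(tr-tl); a=np.arctan2(e[1],e[0])+np.pi/2
print("len",np.linalg.norm(tr-tl),"tray ang",a)
ax=np.array([np.cos(a),np.sin(a)]); ay=np.array([-ax[1],ax[0]]); ctr=(tl+tr)/2-ax*.115
print("ctr",ctr,"slot",ctr-ay*.036)
E
```

```text
ring [0.5222 0.3889]
white [0.444  0.3801]
blue [0.4492 0.3096]
yellow [0.4525 0.2392]
tl [0.4049 0.4192]
tr [0.5624 0.4288]
len 0.15779230019237317 tray ang 1.631673392281868
ctr [0.49064654 0.30921303] slot [0.52657985 0.31140325]
```

```bash
python3 -m handwheel '[{"offset":[8,1,10],"twist":[0,0,-0.01],"grip":0},{"offset":[0,0,20],"twist":[0,0,0],"grip":0},{"offset":[0,0,24],"twist":[0,0,0],"grip":0},{"offset":[0,0,24],"twist":[0,0,0],"grip":0},{"offset":[0,0,20],"twist":[0,0,0],"grip":0},{"offset":[0,0,16],"twist":[0,0,0],"grip":0},{"offset":[0,0,10],"twist":[0,0,0],"grip":0},{"offset":[0,0,6],"twist":[0,0,0],"grip":0},{"offset":[0,0,4],"twist":[0,0,0],"grip":0},{"offset":[0,0,3],"twist":[0,0,0],"grip":0},{"offset":[0,0,2],"twist":[0,0,0],"grip":0},{"offset":[0,0,0],"twist":[0,0,0],"grip":0},{"offset":[0,0,0],"twist":[0,0,0],"grip":0}]'; python3 go.py .527 .312 .006 1.63
```

```text
t: 7.72
ee_pos: [0.5282, 0.3124, 0.0091]
tool_rot: [2.149, 2.291, 0.001]
contact_force: [0.1, -0.1, -1.8]
finger_gap: 0.0126
gripper_force: 30.0
t 7.7 pos [0.5282 0.3124 0.0091] psi 1.635 gap 0.0126 F [ 0.1 -0.1 -1.8] | offset mm [-0.3 -1.2  3.1] twist z 0.005 tiltfix [ 0.001 -0.     0.   ] rows@30: 0.1
```

```bash
python3 -m handwheel '[{"offset":[0,0,1],"twist":[0,0,0],"grip":0},{"offset":[0,0,1],"twist":[0,0,0],"grip":0},{"offset":[0,0,0],"twist":[0,0,0],"grip":0},{"offset":[0,0,0],"twist":[0,0,0],"grip":0.3},{"offset":[0,0,0],"twist":[0,0,0],"grip":0.3},{"offset":[0,0,0],"twist":[0,0,0],"grip":0.3},{"offset":[0,0,0],"twist":[0,0,0],"grip":0.3},{"offset":[0,0,-10],"twist":[0,0,0],"grip":0.3},{"offset":[0,0,-25],"twist":[0,0,0],"grip":0.3},{"offset":[0,0,-35],"twist":[0,0,0],"grip":0.3},{"offset":[0,0,-35],"twist":[0,0,0],"grip":0.3},{"offset":[0,0,-35],"twist":[0,0,0],"grip":0.3},{"offset":[0,0,-10],"twist":[0,0,0],"grip":0.3},{"offset":[0,0,0],"twist":[0,0,0],"grip":0.5}]'
python3 - <<'E'
from h import *
from workcell import arm
c=wrist(arm,"pics/w4.png",1)
E
python3 go.py .522 -.2985 .16 -1.78
```

```text
t: 8.88
ee_pos: [0.5292, 0.3133, 0.1607]
tool_rot: [2.148, 2.29, 0.008]
contact_force: [-0.0, 1.2, -0.1]
finger_gap: 0.0316
gripper_force: 0.0
t 8.9 pos [0.5285 0.3126 0.1583] psi 1.635 gap 0.0358 F [-0.   0.2 -1.2] | offset mm [-609.4  -45.4   -2.4] twist z 0.273 tiltfix [ 0.003 -0.001  0.   ] rows@30: 20.4
```

View pics/w4.png

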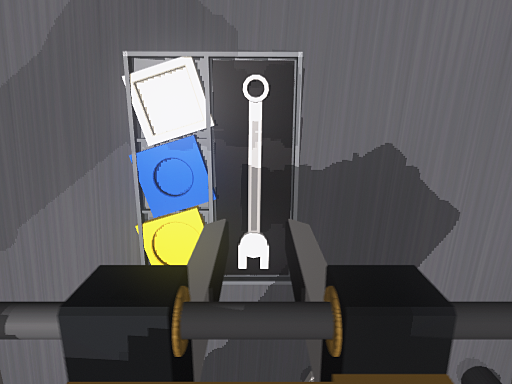

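The spanner lies flat in the slot, with its ring at (256,88) and its jaw at (254,250). The nut is next.

```bash
python3 go.py .621 .066 .14 1.635
```

```text
t 8.9 pos [0.5285 0.3126 0.1583] psi 1.635 gap 0.0358 F [-0.   0.2 -1.2] | offset mm [-252.    76.6   18.3] twist z -0.000 tiltfix [ 0.003 -0.001  0.   ] rows@30: 8.8
```

```bash
python3 -m handwheel '[{"offset":[-28,8.5,2],"twist":[0,0,0],"grip":0.65},{"offset":[-28,8.5,2],"twist":[0,0,0],"grip":0.65},{"offset":[-28,8.5,2],"twist":[0,0,0],"grip":0.65},{"offset":[-28,8.5,2],"twist":[0,0,0],"grip":0.65},{"offset":[-28,8.5,2],"twist":[0,0,0],"grip":0.65},{"offset":[-28,8.5,2],"twist":[0,0,0],"grip":0.65},{"offset":[-28,8.5,2],"twist":[0,0,0],"grip":0.65},{"offset":[-28,8.5,2],"twist":[0,0,0],"grip":0.65},{"offset":[-28,8.5,2],"twist":[0,0,0],"grip":0.65},{"offset":[0,0,0],"twist":[0,0,0],"grip":0.65},{"offset":[0,0,0],"twist":[0,0,0],"grip":0.65}]'
python3 - <<'E'
from h import *
from workcell import arm
c=wrist(arm,"pics/w5.png",1.3)
E
python3 go.py .621 .066 .012 1.635
```

```text
t: 9.85
ee_pos: [0.6198, 0.0636, 0.1369]
tool_rot: [-2.152, -2.287, 0.003]
contact_force: [0.0, 1.0, -0.4]
finger_gap: 0.0612
gripper_force: 0.0
t 9.9 pos [0.6196 0.0654 0.1373] psi 1.634 gap 0.0611 F [-0.7  0.9  0. ] | offset mm [  0.4   1.7 125.3] twist z -0.001 tiltfix [-0.002 -0.     0.   ] rows@30: 4.2
```

View pics/w5.png

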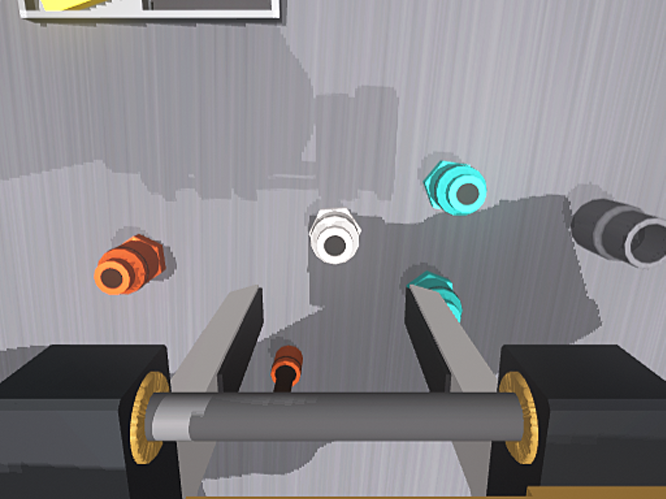

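The wrist view shows the bright nut at (335,243) and turquoise nuts at (467,193) and (437,298). The rusty nut is at (113,277) and the rusty nozzle at (287,366).

```bash
python3 - <<'E'
from h import *
c=pickle.load(open("pics/w5.pkl","rb")); W=lambda u,v,z:onz(c,(u+.5)/1.3-.5,(v+.5)/1.3-.5,z).round(4)[:2]
for n,u,v,z in(("nut",335,244,.047),("tq",437,303,.047),("tq2",467,193,.047),("oldnut",112,278,.047),("oldnoz",286,366,.025)): print(n,W(u,v,z))
E
```

```text
nut [0.6196 0.0676]
tq [0.6873 0.0326]
tq2 [0.697  0.1041]
oldnut [0.4798 0.0368]
oldnoz [ 0.5901 -0.0309]
```

```bash
python3 -m handwheel '[{"offset":[1,0,15],"twist":[0,0,0],"grip":0.65},{"offset":[0,0,28],"twist":[0,0,0],"grip":0.65},{"offset":[0,0,28],"twist":[0,0,0],"grip":0.65},{"offset":[0,0,24],"twist":[0,0,0],"grip":0.65},{"offset":[0,0,16],"twist":[0,0,0],"grip":0.65},{"offset":[0,0,10],"twist":[0,0,0],"grip":0.65},{"offset":[0,0,4],"twist":[0,0,0],"grip":0.65},{"offset":[0,0,0],"twist":[0,0,0],"grip":0.65},{"offset":[0,0,0],"twist":[0,0,0],"grip":0},{"offset":[0,0,0],"twist":[0,0,0],"grip":0},{"offset":[0,0,0],"twist":[0,0,0],"grip":0},{"offset":[0,0,0],"twist":[0,0,0],"grip":0},{"offset":[0,0,0],"twist":[0,0,0],"grip":0},{"offset":[0,0,0],"twist":[0,0,0],"grip":0},{"offset":[0,0,0],"twist":[0,0,0],"grip":0},{"offset":[0,0,0],"twist":[0,0,0],"grip":0}]'; python3 go.py .453 .237 .08 1.635
```

```text
t: 11.23
ee_pos: [0.6205, 0.0666, 0.0141]
tool_rot: [2.149, 2.291, 0.001]
contact_force: [-1.3, -0.5, 7.2]
finger_gap: 0.0307
gripper_force: 30.0
t 11.2 pos [0.6205 0.0666 0.0141] psi 1.635 gap 0.0307 F [-1.3 -0.5  7.2] | offset mm [ 180.7 -156.3  -66.1] twist z -0.000 tiltfix [ 0.001  0.    -0.   ] rows@30: 8.3
```

```bash
python3 -m handwheel '[{"offset":[0,0,-6],"twist":[0,0,0],"grip":0},{"offset":[0,0,-14],"twist":[0,0,0],"grip":0},{"offset":[0,0,-22],"twist":[0,0,0],"grip":0},{"offset":[0,0,-22],"twist":[0,0,0],"grip":0},{"offset":[5,-4,-12],"twist":[0,0,0],"grip":0},{"offset":[14,-12,0],"twist":[0,0,0],"grip":0},{"offset":[18,-16,0],"twist":[0,0,0],"grip":0},{"offset":[20,-17,0],"twist":[0,0,0],"grip":0},{"offset":[20,-17,0],"twist":[0,0,0],"grip":0},{"offset":[20,-17,0],"twist":[0,0,0],"grip":0},{"offset":[20,-17,0],"twist":[0,0,0],"grip":0},{"offset":[20,-17,0],"twist":[0,0,0],"grip":0},{"offset":[18,-16,0],"twist":[0,0,0],"grip":0},{"offset":[14,-12,0],"twist":[0,0,0],"grip":0},{"offset":[9,-8,0],"twist":[0,0,0],"grip":0},{"offset":[3,-3,0],"twist":[0,0,0],"grip":0},{"offset":[0,0,0],"twist":[0,0,0],"grip":0},{"offset":[0,0,0],"twist":[0,0,0],"grip":0}]'; python3 go.py .453 .237 .021 1.635
python3 - <<'E'
from h import *
from workcell import arm
a=wrist(arm)["image"][:,:,::-1]; b=arm.camera("side")["image"][:,:,::-1][230:370,200:340]
b=cv2.resize(b,(384,384),interpolation=cv2.INTER_CUBIC)
cv2.imwrite("pics/n1.png",cv2.resize(np.hstack([a,b]),(784,336)))
E
```

```text
t: 12.73
ee_pos: [0.4536, 0.2366, 0.0896]
tool_rot: [2.15, 2.29, 0.0]
contact_force: [-0.2, -1.0, -1.6]
finger_gap: 0.031
gripper_force: 30.0
t 12.7 pos [0.4536 0.2366 0.0896] psi 1.634 gap 0.0310 F [-0.2 -1.  -1.6] | offset mm [ 0.4 -0.6 68.6] twist z -0.001 tiltfix [ 0.  0. -0.] rows@30: 2.3
```

View pics/n1.png

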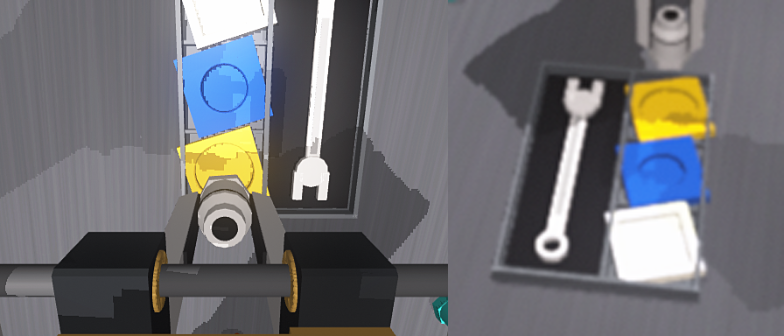

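The nut is held upright at (224,225), above the yellow nest at (224,170). I'll lower it.

```bash
python3 -m handwheel '[{"offset":[0,0,10],"twist":[0,0,0],"grip":0},{"offset":[0,0,18],"twist":[0,0,0],"grip":0},{"offset":[0,0,18],"twist":[0,0,0],"grip":0},{"offset":[0,0,10],"twist":[0,0,0],"grip":0},{"offset":[0,0,5],"twist":[0,0,0],"grip":0},{"offset":[0,0,3],"twist":[0,0,0],"grip":0},{"offset":[0,0,2],"twist":[0,0,0],"grip":0},{"offset":[0,0,1],"twist":[0,0,0],"grip":0},{"offset":[0,0,0],"twist":[0,0,0],"grip":0},{"offset":[0,0,0],"twist":[0,0,0],"grip":0}]'; python3 go.py .453 .237 .021 1.635
```

```text
t: 13.67
ee_pos: [0.4533, 0.2374, 0.023]
tool_rot: [2.149, 2.291, 0.001]
contact_force: [0.1, 0.4, -2.4]
finger_gap: 0.0311
gripper_force: 30.0
t 13.7 pos [0.4533 0.2374 0.023 ] psi 1.635 gap 0.0311 F [ 0.1  0.4 -2.4] | offset mm [-0.4 -0.3  2. ] twist z -0.000 tiltfix [ 0.001 -0.     0.   ] rows@30: 0.1
```

```bash
python3 -m handwheel '[{"offset":[0,0,1],"twist":[0,0,0],"grip":0},{"offset":[0,0,0.5],"twist":[0,0,0],"grip":0},{"offset":[0,0,0],"twist":[0,0,0],"grip":0},{"offset":[0,0,0],"twist":[0,0,0],"grip":0.5},{"offset":[0,0,0],"twist":[0,0,0],"grip":0.5},{"offset":[0,0,0],"twist":[0,0,0],"grip":0.5},{"offset":[0,0,0],"twist":[0,0,0],"grip":0.5},{"offset":[0,0,-10],"twist":[0,0,0],"grip":0.5},{"offset":[0,0,-25],"twist":[0,0,0],"grip":0.5},{"offset":[0,0,-35],"twist":[0,0,0],"grip":0.5},{"offset":[0,0,-35],"twist":[0,0,0],"grip":0.5},{"offset":[0,0,-15],"twist":[0,0,0],"grip":0.5},{"offset":[0,0,0],"twist":[0,0,0],"grip":0.5}]'; python3 go.py .4655 -.060 .14 1.635
```

```text
t: 14.75
ee_pos: [0.4546, 0.2384, 0.1453]
tool_rot: [2.148, 2.289, 0.008]
contact_force: [0.3, 0.3, 0.1]
finger_gap: 0.0469
gripper_force: 0.0
t 14.8 pos [0.4546 0.2384 0.1453] psi 1.635 gap 0.0469 F [0.3 0.3 0.1] | offset mm [-298.5   -8.2    4.8] twist z -0.000 tiltfix [ 0.006 -0.002  0.   ] rows@30: 10.0
```

```bash
python3 -m handwheel '[{"offset":[-20,-1,0],"twist":[0,0,0],"grip":0.5},{"offset":[-30,-1,0],"twist":[0,0,0],"grip":0.5},{"offset":[-30,-1,0],"twist":[0,0,0],"grip":0.5},{"offset":[-30,-1,0],"twist":[0,0,0],"grip":0.5},{"offset":[-30,-1,0],"twist":[0,0,0],"grip":0.5},{"offset":[-30,-1,0],"twist":[0,0,0],"grip":0.5},{"offset":[-30,-1,0],"twist":[0,0,0],"grip":0.5},{"offset":[-30,-1,0],"twist":[0,0,0],"grip":0.5},{"offset":[-30,0,0],"twist":[0,0,0],"grip":0.5},{"offset":[-25,0,0],"twist":[0,0,0],"grip":0.5},{"offset":[-13,0,0],"twist":[0,0,0],"grip":0.5},{"offset":[0,0,0],"twist":[0,0,0],"grip":0.5},{"offset":[0,0,0],"twist":[0,0,0],"grip":0.5}]'
python3 - <<'E'
from h import *
from workcell import arm
c=wrist(arm,"pics/w6.png",1.3)
E
python3 go.py .4655 -.060 .012 1.635
```

```text
t: 15.83
ee_pos: [0.4637, -0.0608, 0.1408]
tool_rot: [-2.15, -2.289, 0.0]
contact_force: [0.6, -0.1, -0.4]
finger_gap: 0.0469
gripper_force: 0.0
t 15.9 pos [ 0.4638 -0.06    0.1409] psi 1.635 gap 0.0464 F [-0.6 -0.8  0.2] | offset mm [-1.000e-01  1.800e+00  1.288e+02] twist z -0.000 tiltfix [-0. -0.  0.] rows@30: 4.3
```

View pics/w6.png

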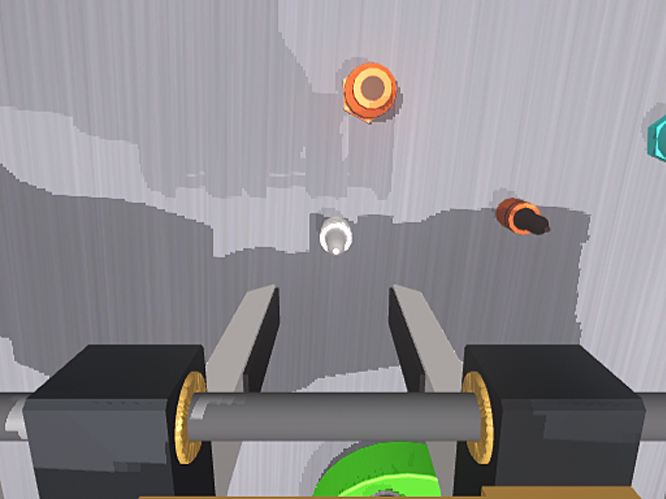

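The bright nozzle's collar is at (336,237) with its tip at (336,252). The rusty nozzle at (520,217) and the rusty nut at (370,92) are well clear of the fingers.

```bash
python3 - <<'E'
from h import *
c=pickle.load(open("pics/w6.pkl","rb")); W=lambda u,v,z:onz(c,(u+.5)/1.3-.5,(v+.5)/1.3-.5,z).round(4)[:2]
for n,u,v,z in(("collar",336,237,.025),("tip",336,252,.058),("oldnut",372,88,.047)): print(n,W(u,v,z))
E
python3 -m handwheel '[{"offset":[0,1,15],"twist":[0,0,0],"grip":0.5},{"offset":[0,0,28],"twist":[0,0,0],"grip":0.5},{"offset":[0,0,28],"twist":[0,0,0],"grip":0.5}]'; python3 go.py .4655 -.060 .010 1.635
```

```text
collar [ 0.4644 -0.0583]
tip [ 0.4644 -0.0599]
oldnut [0.4791 0.0363]
t: 16.13
ee_pos: [0.4658, -0.0592, 0.0699]
tool_rot: [2.146, 2.292, 0.003]
contact_force: [0.6, -1.2, 0.8]
finger_gap: 0.0469
gripper_force: 0.0
t 16.1 pos [ 0.4658 -0.0592  0.0699] psi 1.636 gap 0.0469 F [ 0.6 -1.2  0.8] | offset mm [-0.8 -0.5 59.9] twist z 0.001 tiltfix [ 0.002  0.    -0.   ] rows@30: 2.0
```

```bash
python3 -m handwheel '[{"offset":[0,0,26],"twist":[0,0,0],"grip":0.5},{"offset":[0,0,17],"twist":[0,0,0],"grip":0.5},{"offset":[0,0,10],"twist":[0,0,0],"grip":0.5},{"offset":[0,0,6],"twist":[0,0,0],"grip":0.5},{"offset":[0,0,0],"twist":[0,0,0],"grip":0.5},{"offset":[0,0,0],"twist":[0,0,0],"grip":0},{"offset":[0,0,0],"twist":[0,0,0],"grip":0},{"offset":[0,0,0],"twist":[0,0,0],"grip":0},{"offset":[0,0,0],"twist":[0,0,0],"grip":0},{"offset":[0,0,0],"twist":[0,0,0],"grip":0},{"offset":[0,0,0],"twist":[0,0,0],"grip":0},{"offset":[0,0,0],"twist":[0,0,0],"grip":0}]'; python3 go.py .449 .3085 .1 1.635
```

```text
t: 17.13
ee_pos: [0.4655, -0.0607, 0.0116]
tool_rot: [2.149, 2.29, 0.001]
contact_force: [-1.3, -1.0, 8.3]
finger_gap: 0.0198
gripper_force: 30.0
t 17.1 pos [ 0.4655 -0.0607  0.0116] psi 1.635 gap 0.0198 F [-1.3 -1.   8.3] | offset mm [369.5   7.1 -88.5] twist z -0.000 tiltfix [ 0.001  0.    -0.   ] rows@30: 12.7
```

```bash
python3 -m handwheel '[{"offset":[0,0,-6],"twist":[0,0,0],"grip":0},{"offset":[0,0,-16],"twist":[0,0,0],"grip":0},{"offset":[0,0,-24],"twist":[0,0,0],"grip":0},{"offset":[0,0,-24],"twist":[0,0,0],"grip":0},{"offset":[0,0,-22],"twist":[0,0,0],"grip":0},{"offset":[0,0,-12],"twist":[0,0,0],"grip":0},{"offset":[10,0,-4],"twist":[0,0,0],"grip":0},{"offset":[20,0,0],"twist":[0,0,0],"grip":0},{"offset":[27,1,0],"twist":[0,0,0],"grip":0},{"offset":[28,1,0],"twist":[0,0,0],"grip":0},{"offset":[28,1,0],"twist":[0,0,0],"grip":0},{"offset":[28,1,0],"twist":[0,0,0],"grip":0},{"offset":[28,1,0],"twist":[0,0,0],"grip":0},{"offset":[28,1,0],"twist":[0,0,0],"grip":0},{"offset":[28,1,0],"twist":[0,0,0],"grip":0}]'
python3 -m handwheel '[{"offset":[28,0,0],"twist":[0,0,0],"grip":0},{"offset":[28,0,0],"twist":[0,0,0],"grip":0},{"offset":[28,0,0],"twist":[0,0,0],"grip":0},{"offset":[26,0,0],"twist":[0,0,0],"grip":0},{"offset":[20,0,0],"twist":[0,0,0],"grip":0},{"offset":[11,0,0],"twist":[0,0,0],"grip":0},{"offset":[4,0,0],"twist":[0,0,0],"grip":0},{"offset":[0,0,0],"twist":[0,0,0],"grip":0},{"offset":[0,0,0],"twist":[0,0,0],"grip":0}]'
python3 go.py .449 .3085 .0185 1.635
python3 - <<'E'
from h import *
from workcell import arm
a=wrist(arm)["image"][:,:,::-1]; b=arm.camera("side")["image"][:,:,::-1][210:350,200:340]
b=cv2.resize(b,(384,384),interpolation=cv2.INTER_CUBIC)
cv2.imwrite("pics/n2.png",cv2.resize(np.hstack([a,b]),(784,336)))
E
```

```text
t: 18.38
ee_pos: [0.4567, 0.1664, 0.1186]
tool_rot: [-2.149, -2.291, 0.001]
contact_force: [0.4, 0.4, -0.9]
finger_gap: 0.0199
gripper_force: 30.0
t: 19.13
ee_pos: [0.4483, 0.3081, 0.1187]
tool_rot: [2.15, 2.291, -0.001]
contact_force: [-0.3, -0.0, -0.5]
finger_gap: 0.0196
gripper_force: 30.0
t 19.1 pos [0.4483 0.3081 0.1187] psi 1.634 gap 0.0196 F [-0.3 -0.  -0.5] | offset mm [  0.4   0.7 100.2] twist z -0.001 tiltfix [-0.     0.001  0.   ] rows@30: 3.3
```

View pics/n2.png

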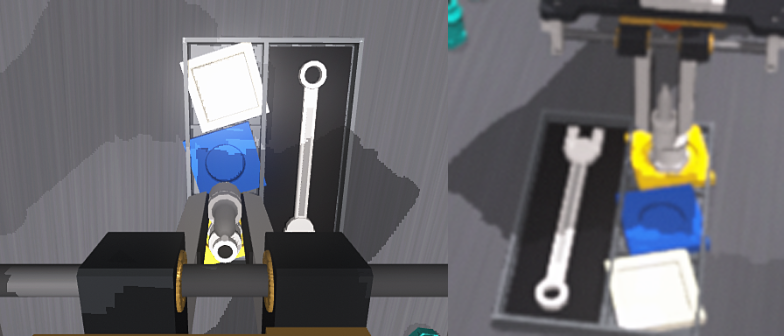

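The nozzle is held tip up over the blue nest, with its collar near (226,198) in the left pane and at (665,115) in the side pane. The nut stands in the yellow nest behind it. I'll lower the nozzle.

```bash
python3 -m handwheel '[{"offset":[0,0,12],"twist":[0,0,0],"grip":0},{"offset":[0,0,22],"twist":[0,0,0],"grip":0},{"offset":[0,0,24],"twist":[0,0,0],"grip":0},{"offset":[0,0,18],"twist":[0,0,0],"grip":0},{"offset":[0,0,10],"twist":[0,0,0],"grip":0},{"offset":[0,0,6],"twist":[0,0,0],"grip":0},{"offset":[0,0,4],"twist":[0,0,0],"grip":0},{"offset":[0,0,2],"twist":[0,0,0],"grip":0},{"offset":[0,0,1],"twist":[0,0,0],"grip":0},{"offset":[0,0,0],"twist":[0,0,0],"grip":0},{"offset":[0,0,0],"twist":[0,0,0],"grip":0}]'; python3 go.py .449 .3085 .0185 1.635
```

```text
t: 20.15
ee_pos: [0.4488, 0.3094, 0.0207]
tool_rot: [2.149, 2.291, 0.002]
contact_force: [-1.3, -0.2, 0.1]
finger_gap: 0.0201
gripper_force: 30.0
t 20.1 pos [0.4488 0.3094 0.0207] psi 1.635 gap 0.0201 F [-1.3 -0.2  0.1] | offset mm [-0.9  0.2  2.2] twist z -0.000 tiltfix [ 0.001 -0.     0.   ] rows@30: 0.1
```

```bash
python3 -m handwheel '[{"offset":[0,0,1],"twist":[0,0,0],"grip":0},{"offset":[0,0,1],"twist":[0,0,0],"grip":0},{"offset":[0,0,0],"twist":[0,0,0],"grip":0},{"offset":[0,0,0],"twist":[0,0,0],"grip":0.4},{"offset":[0,0,0],"twist":[0,0,0],"grip":0.4},{"offset":[0,0,0],"twist":[0,0,0],"grip":0.4},{"offset":[0,0,0],"twist":[0,0,0],"grip":0.4},{"offset":[0,0,-10],"twist":[0,0,0],"grip":0.4},{"offset":[0,0,-25],"twist":[0,0,0],"grip":0.4},{"offset":[0,0,-35],"twist":[0,0,0],"grip":0.4},{"offset":[0,0,-35],"twist":[0,0,0],"grip":0.4},{"offset":[0,0,-25],"twist":[0,0,0],"grip":0.4},{"offset":[0,0,0],"twist":[0,0,0],"grip":0.4}]'; python3 go.py .522 -.2985 .16 1.362
python3 - <<'E'
from h import *
c=d["top"]; im=c["image"][:,:,::-1]
# current placed state from top
from workcell import arm
im=arm.camera("top")["image"][:,:,::-1]
cv2.imwrite("pics/t2.png",np.hstack([cv2.resize(im[185:260,78:178],(500,375),interpolation=cv2.INTER_CUBIC),cv2.resize(im[180:240,330:375],(281,375),interpolation=cv2.INTER_CUBIC)]))
E
```

```text
t: 21.23
ee_pos: [0.4502, 0.311, 0.1537]
tool_rot: [2.148, 2.29, 0.011]
contact_force: [0.8, 0.6, 0.2]
finger_gap: 0.0375
gripper_force: 0.0
t 21.2 pos [0.4502 0.311  0.1537] psi 1.635 gap 0.0375 F [0.8 0.6 0.2] | offset mm [-612.8   32.7   -8.2] twist z 0.273 tiltfix [ 0.006 -0.003  0.   ] rows@30: 20.5
```

View pics/t2.png

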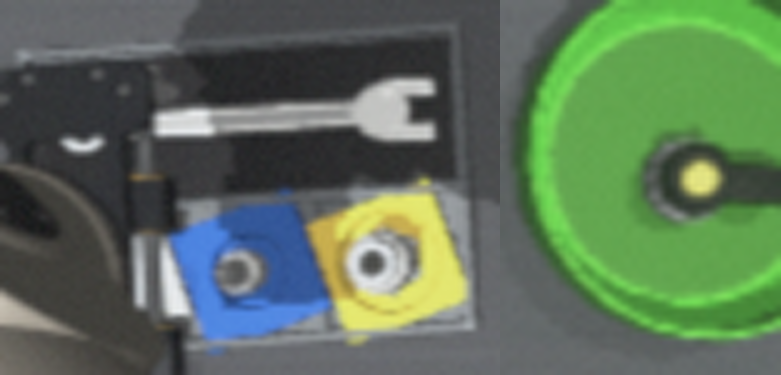

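The nozzle stands tip up in blue at (240,270) and the nut stands in yellow at (373,262). The solenoid cap shows clear in the dish at (700,178), with its plug pointing right. I'll go to the solenoid.

```bash
python3 -m handwheel '[{"offset":[-20,1,0],"twist":[0,0,0],"grip":0.55},{"offset":[-30,1.5,0],"twist":[0,0,0],"grip":0.55},{"offset":[-30,1.5,0],"twist":[0,0,0],"grip":0.55},{"offset":[-30,1.5,0],"twist":[0,0,0],"grip":0.55},{"offset":[-30,1.5,0],"twist":[0,0,0],"grip":0.55},{"offset":[-30,1.5,0],"twist":[0,0,0],"grip":0.55},{"offset":[-30,1.5,0],"twist":[0,0,0],"grip":0.55},{"offset":[-30,1.5,0],"twist":[0,0,0],"grip":0.55},{"offset":[-30,1.5,0],"twist":[0,0,0],"grip":0.55},{"offset":[-30,1.5,0],"twist":[0,0,0],"grip":0.55},{"offset":[-30,1.5,0],"twist":[0,0,0],"grip":0.55},{"offset":[-30,1.5,0],"twist":[0,0,0],"grip":0.55},{"offset":[-30,1.5,0],"twist":[0,0,0],"grip":0.55},{"offset":[-30,1.5,0],"twist":[0,0,0],"grip":0.55},{"offset":[-30,1.5,0],"twist":[0,0,0],"grip":0.55},{"offset":[-30,1.5,0],"twist":[0,0,0],"grip":0.55},{"offset":[-30,1.5,0],"twist":[0,0,0],"grip":0.55},{"offset":[-30,1.5,0],"twist":[0,0,0],"grip":0.55},{"offset":[-30,1.5,0],"twist":[0,0,0],"grip":0.55},{"offset":[-30,1.5,0],"twist":[0,0,0],"grip":0.55}]'
python3 -m handwheel '[{"offset":[-20,3,0],"twist":[0,0,0],"grip":0.55},{"offset":[0,0,0],"twist":[0,0,0.09],"grip":0.55},{"offset":[0,0,0],"twist":[0,0,0.09],"grip":0.55},{"offset":[0,0,0],"twist":[0,0,0.09],"grip":0.55},{"offset":[0,0,0],"twist":[0,0,0],"grip":0.55},{"offset":[0,0,0],"twist":[0,0,0],"grip":0.55}]'
python3 go.py .522 -.2985 .0115 1.362
python3 - <<'E'
from h import *
from workcell import arm
c=wrist(arm,"pics/w7.png",1.3)
E
```

```text
t: 22.95
ee_pos: [0.5149, -0.279, 0.1473]
tool_rot: [-2.148, -2.29, 0.001]
contact_force: [-0.1, 1.0, 0.1]
finger_gap: 0.0516
gripper_force: 0.0
t: 23.45
ee_pos: [0.5195, -0.2972, 0.1474]
tool_rot: [-2.434, -1.984, 0.001]
contact_force: [0.9, -0.2, 0.2]
finger_gap: 0.0514
gripper_force: 0.0
t 23.4 pos [ 0.5195 -0.2972  0.1474] psi 1.368 gap 0.0514 F [ 0.9 -0.2  0.2] | offset mm [ -0.8   2.9 135.9] twist z 0.006 tiltfix [-0.001 -0.     0.   ] rows@30: 4.5
```

View pics/w7.png

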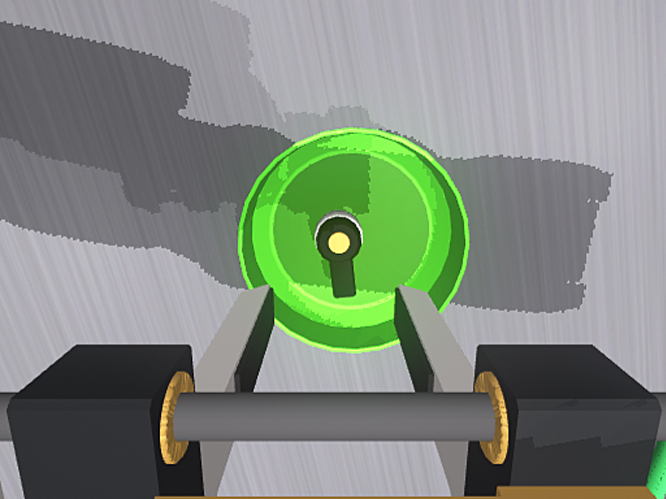

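The solenoid cap is at (339,243) and its plug ends at (344,296), nearly in line with the tool.

```bash
python3 - <<'E'
from h import *
c=pickle.load(open("pics/w7.pkl","rb")); W=lambda u,v,z:onz(c,(u+.5)/1.3-.5,(v+.5)/1.3-.5,z).round(4)[:2]
a,b=W(339,243,.037),W(344,296,.036); print(a,b,np.linalg.norm(b-a),np.arctan2(*(b-a)[::-1])+np.pi,"dish",W(353,240,.048))
E
```

```text
[ 0.5223 -0.2983] [ 0.5181 -0.3363] 0.03823140070674887 1.4607168063077454 dish [ 0.5319 -0.2955]
```

```bash
python3 -m handwheel '[{"offset":[-1,3,10],"twist":[0,0,-0.09],"grip":0.55},{"offset":[0,0,22],"twist":[0,0,0],"grip":0.55},{"offset":[0,0,24],"twist":[0,0,0],"grip":0.55},{"offset":[0,0,24],"twist":[0,0,0],"grip":0.55},{"offset":[0,0,0],"twist":[0,0,0],"grip":0.55},{"offset":[0,0,0],"twist":[0,0,0],"grip":0.55}]'; python3 go.py .5222 -.2983 .0115 1.46
```

```text
t: 24.0
ee_pos: [0.5219, -0.2986, 0.0674]
tool_rot: [-2.343, -2.09, 0.001]
contact_force: [0.8, 1.0, -0.1]
finger_gap: 0.0516
gripper_force: 0.0
t 24.0 pos [ 0.5219 -0.2986  0.0674] psi 1.457 gap 0.0516 F [ 0.8  1.  -0.1] | offset mm [ 0.3  0.4 55.9] twist z -0.003 tiltfix [-0.002 -0.001  0.   ] rows@30: 1.9
```

```bash
python3 -m handwheel '[{"offset":[0,0,20],"twist":[0,0,0],"grip":0.55},{"offset":[0,0,18],"twist":[0,0,0],"grip":0.55},{"offset":[0,0,12],"twist":[0,0,0],"grip":0.55},{"offset":[0,0,5],"twist":[0,0,0],"grip":0.55},{"offset":[0,0,0],"twist":[0,0,0],"grip":0.55},{"offset":[0,0,0],"twist":[0,0,0],"grip":0},{"offset":[0,0,0],"twist":[0,0,0],"grip":0},{"offset":[0,0,0],"twist":[0,0,0],"grip":0},{"offset":[0,0,0],"twist":[0,0,0],"grip":0},{"offset":[0,0,0],"twist":[0,0,0],"grip":0},{"offset":[0,0,0],"twist":[0,0,0],"grip":0},{"offset":[0,0,0],"twist":[0,0,0],"grip":0}]'; python3 go.py .4445 .3797 .13 1.46
```

```text
t: 25.0
ee_pos: [0.5231, -0.2994, 0.0139]
tool_rot: [2.346, 2.088, 0.001]
contact_force: [-0.7, 0.6, 7.7]
finger_gap: 0.032
gripper_force: 30.0
t 25.0 pos [ 0.5231 -0.2994  0.0139] psi 1.455 gap 0.0320 F [-0.7  0.6  7.7] | offset mm [ 665.4 -156.6 -116.6] twist z -0.005 tiltfix [ 0.001  0.    -0.   ] rows@30: 23.1
```

```bash
python3 -m handwheel '[{"offset":[0,0,-5],"twist":[0,0,0],"grip":0},{"offset":[0,0,-14],"twist":[0,0,0],"grip":0},{"offset":[0,0,-22],"twist":[0,0,0],"grip":0},{"offset":[0,0,-24],"twist":[0,0,0],"grip":0},{"offset":[0,0,-24],"twist":[0,0,0],"grip":0},{"offset":[0,0,-18],"twist":[0,0,0],"grip":0},{"offset":[0,0,-8],"twist":[0,0,0],"grip":0},{"offset":[12,-3,0],"twist":[0,0,0],"grip":0},{"offset":[22,-5,0],"twist":[0,0,0],"grip":0},{"offset":[27,-6,0],"twist":[0,0,0],"grip":0},{"offset":[27,-6,0],"twist":[0,0,0],"grip":0},{"offset":[27,-6,0],"twist":[0,0,0],"grip":0},{"offset":[27,-6,0],"twist":[0,0,0],"grip":0},{"offset":[27,-6,0],"twist":[0,0,0],"grip":0},{"offset":[27,-6,0],"twist":[0,0,0],"grip":0},{"offset":[27,-6,0],"twist":[0,0,0],"grip":0},{"offset":[27,-6,0],"twist":[0,0,0],"grip":0},{"offset":[27,-6,0],"twist":[0,0,0],"grip":0},{"offset":[27,-6,0],"twist":[0,0,0],"grip":0}]'
python3 go.py .4445 .3797 .13 1.46
```

```text
t: 26.58
ee_pos: [0.4886, 0.0125, 0.1269]
tool_rot: [-2.345, -2.089, 0.002]
contact_force: [0.1, -0.0, -0.2]
finger_gap: 0.0324
gripper_force: 30.0
t 26.6 pos [0.4886 0.0125 0.1269] psi 1.455 gap 0.0324 F [ 0.1 -0.  -0.2] | offset mm [359.7 -86.2  -3. ] twist z -0.005 tiltfix [-0.002  0.     0.   ] rows@30: 12.3
```

```bash
python3 -m handwheel '[{"offset":[27,-6.5,0],"twist":[0,0,0],"grip":0},{"offset":[27,-6.5,0],"twist":[0,0,0],"grip":0},{"offset":[27,-6.5,0],"twist":[0,0,0],"grip":0},{"offset":[27,-6.5,0],"twist":[0,0,0],"grip":0},{"offset":[27,-6.5,0],"twist":[0,0,0],"grip":0},{"offset":[27,-6.5,0],"twist":[0,0,0],"grip":0},{"offset":[27,-6.5,0],"twist":[0,0,0],"grip":0},{"offset":[27,-6.5,0],"twist":[0,0,0],"grip":0},{"offset":[27,-6.5,0],"twist":[0,0,0],"grip":0},{"offset":[27,-6.5,0],"twist":[0,0,0],"grip":0},{"offset":[27,-6.5,0],"twist":[0,0,0],"grip":0},{"offset":[20,-5,0],"twist":[0,0,0],"grip":0},{"offset":[12,-3,0],"twist":[0,0,0],"grip":0},{"offset":[5,-1,0],"twist":[0,0,0],"grip":0},{"offset":[0,0,0],"twist":[0,0,0],"grip":0},{"offset":[0,0,0],"twist":[0,0,0],"grip":0}]'
python3 go.py .4445 .3797 .018 1.46
python3 - <<'E'
from h import *
from workcell import arm
a=wrist(arm)["image"][:,:,::-1]; b=arm.camera("side")["image"][:,:,::-1][220:360,200:340]
b=cv2.resize(b,(384,384),interpolation=cv2.INTER_CUBIC)
cv2.imwrite("pics/n3.png",cv2.resize(np.hstack([a,b]),(784,336)))
E
```

```text
t: 27.92
ee_pos: [0.4488, 0.3506, 0.1275]
tool_rot: [2.347, 2.088, -0.002]
contact_force: [0.0, -0.4, -0.8]
finger_gap: 0.0324
gripper_force: 30.0
t 27.9 pos [0.4488 0.3506 0.1275] psi 1.454 gap 0.0324 F [ 0.  -0.4 -0.8] | offset mm [ 28.5  -7.6 109.5] twist z -0.006 tiltfix [-0.     0.001  0.   ] rows@30: 3.8
```

View pics/n3.png

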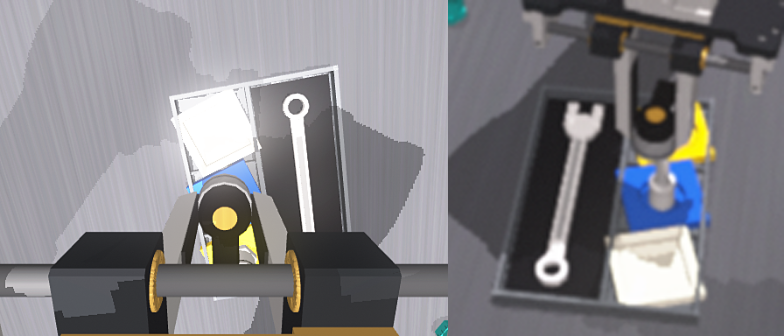

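The solenoid is held upright at (225,215), still 30 mm short of the white nest at (215,135). The nozzle and nut are standing in their nests. I'll finish the move and lower it.

```bash
python3 -m handwheel '[{"offset":[12,-3,0],"twist":[0,0,0],"grip":0},{"offset":[12,-3,0],"twist":[0,0,0],"grip":0},{"offset":[5,-2,0],"twist":[0,0,0],"grip":0},{"offset":[0,0,10],"twist":[0,0,0],"grip":0},{"offset":[0,0,20],"twist":[0,0,0],"grip":0},{"offset":[0,0,24],"twist":[0,0,0],"grip":0},{"offset":[0,0,20],"twist":[0,0,0],"grip":0},{"offset":[0,0,12],"twist":[0,0,0],"grip":0},{"offset":[0,0,4],"twist":[0,0,0],"grip":0},{"offset":[0,0,0],"twist":[0,0,0],"grip":0},{"offset":[0,0,0],"twist":[0,0,0],"grip":0}]'
python3 go.py .4445 .3797 .018 1.46
```

```text
t: 28.93
ee_pos: [0.4445, 0.3819, 0.0386]
tool_rot: [-2.346, -2.089, -0.001]
contact_force: [0.5, 0.6, -0.9]
finger_gap: 0.0327
gripper_force: 30.0
t 28.9 pos [0.4445 0.3819 0.0386] psi 1.455 gap 0.0327 F [ 0.5  0.6 -0.9] | offset mm [-2.2  0.3 20.6] twist z -0.005 tiltfix [ 0.    -0.001  0.   ] rows@30: 0.7
```

```bash
python3 -m handwheel '[{"offset":[-2,0,5],"twist":[0,0,0],"grip":0},{"offset":[0,0,6],"twist":[0,0,0],"grip":0},{"offset":[0,0,4],"twist":[0,0,0],"grip":0},{"offset":[0,0,2],"twist":[0,0,0],"grip":0},{"offset":[0,0,1],"twist":[0,0,0],"grip":0},{"offset":[0,0,0],"twist":[0,0,0],"grip":0},{"offset":[0,0,0],"twist":[0,0,0],"grip":0}]'
python3 go.py .4445 .3797 .018 1.46
```

```text
t: 29.52
ee_pos: [0.4441, 0.3796, 0.0201]
tool_rot: [-2.346, -2.089, -0.0]
contact_force: [0.7, 0.5, -0.7]
finger_gap: 0.0324
gripper_force: 30.0
t 29.5 pos [0.4441 0.3796 0.0201] psi 1.455 gap 0.0324 F [ 0.7  0.5 -0.7] | offset mm [0.1 0.4 2.1] twist z -0.005 tiltfix [ 0. -0.  0.] rows@30: 0.1
```

```bash
python3 -m handwheel '[{"offset":[0,0,1],"twist":[0,0,0],"grip":0},{"offset":[0,0,1],"twist":[0,0,0],"grip":0},{"offset":[0,0,0],"twist":[0,0,0],"grip":0},{"offset":[0,0,0],"twist":[0,0,0],"grip":0.5},{"offset":[0,0,0],"twist":[0,0,0],"grip":0.5},{"offset":[0,0,0],"twist":[0,0,0],"grip":0.5},{"offset":[0,0,0],"twist":[0,0,0],"grip":0.5},{"offset":[0,0,-10],"twist":[0,0,0],"grip":0.5},{"offset":[0,0,-25],"twist":[0,0,0],"grip":0.5},{"offset":[0,0,-35],"twist":[0,0,0],"grip":0.5},{"offset":[0,0,-35],"twist":[0,0,0],"grip":0.5},{"offset":[0,0,-35],"twist":[0,0,0],"grip":0.5},{"offset":[-20,0,-10],"twist":[0,0,0],"grip":0.5},{"offset":[-35,5,0],"twist":[0,0,0],"grip":0.5},{"offset":[-35,5,0],"twist":[0,0,0],"grip":0.5},{"offset":[-35,5,0],"twist":[0,0,0],"grip":0.5},{"offset":[-35,5,0],"twist":[0,0,0],"grip":0.5},{"offset":[-35,5,0],"twist":[0,0,0],"grip":0.5},{"offset":[0,0,0],"twist":[0,0,0],"grip":0.5}]'
python3 -m handwheel '[{"offset":[-35,5,0],"twist":[0,0,0],"grip":0.5},{"offset":[-35,5,0],"twist":[0,0,0],"grip":0.5},{"offset":[-35,5,0],"twist":[0,0,0],"grip":0.5},{"offset":[-35,5,0],"twist":[0,0,0],"grip":0.5},{"offset":[-35,5,0],"twist":[0,0,0],"grip":0.5},{"offset":[0,0,0],"twist":[0,0,0],"grip":0.5},{"offset":[0,0,0],"twist":[0,0,0],"grip":0.5}]'
python3 - <<'E'
from h import *
from workcell import arm
im=arm.camera("top")["image"][:,:,::-1]; b=arm.camera("side")["image"][:,:,::-1][170:360,190:350]
cv2.imwrite("pics/fin.png",np.hstack([cv2.resize(im[185:260,78:178],(450,338),interpolation=cv2.INTER_CUBIC),cv2.resize(b,(285,338),interpolation=cv2.INTER_CUBIC)]))
E
```

```text
t: 31.1
ee_pos: [0.4465, 0.1764, 0.1685]
tool_rot: [2.351, 2.08, -0.003]
contact_force: [0.4, -0.4, -0.6]
finger_gap: 0.0467
gripper_force: 0.0
t: 31.68
ee_pos: [0.4509, 0.0047, 0.1687]
tool_rot: [2.35, 2.085, 0.001]
contact_force: [-0.3, 0.6, 0.5]
finger_gap: 0.0467
gripper_force: 0.0
```

View pics/fin.png

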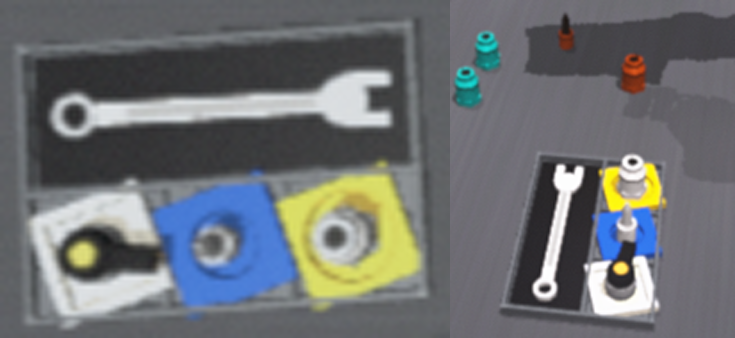

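All four parts are in place: solenoid cap at (82,256), nozzle at (215,243), nut at (338,238), and the spanner from (75,115) to (385,99). The rusty pair still stands untouched. I'll do a numeric check before handing in.

```bash
python3 - <<'E'
from h import *
c=d["top"]; C=lambda u,v:((u+.5)/4.5-.5+78,(v+.5)/4.5-.5+185)
for n,u,v,z,t in(("sol",82,256,.041,(.4445,.3795)),("noz",215,243,.032,(.449,.308)),("nut",338,238,.054,(.453,.2365)),("ring",75,115,.012,(.522,.398)),("jaw",388,99,.011,(.532,.213))):
    p=onz(c,*C(u,v),z)[:2]; print(n,p.round(4),"err mm",((p-t)*1e3).round(1))
E
python3 go.py .45 0 .17 1.455
```

```text
sol [0.4436 0.3806] err mm [-0.9  1.1]
noz [0.4501 0.3085] err mm [1.1 0.5]
nut [0.4528 0.2347] err mm [-0.2 -1.8]
ring [0.5241 0.3953] err mm [ 2.1 -2.7]
jaw [0.5323 0.2147] err mm [0.3 1.7]
t 31.8 pos [0.451  0.007  0.1685] psi 1.455 gap 0.0470 F [-0.3  0.5  0.2] | offset mm [-7.  -0.2 -1.5] twist z 0.000 tiltfix [ 0.001 -0.     0.   ] rows@30: 0.2
```

```bash
python3 -c "
from workcell import arm
print(arm.hand_in())"
```

```text
the job is handed in; nothing more can be done
None
```

The job is handed in at about 32 s: spanner flat in the slot, solenoid, nozzle and nut standing in the white, blue and yellow nests (each within about 3 mm by the last camera check), and the rusty parts left standing where they were; no verdict was returned.

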